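Pack the puncture kit

ROBOT

A 6-joint arm with a two-finger parallel gripper is mounted at the origin on the work surface. World frame = base frame: x ahead of the robot, y to its left, z up, the work surface at z = 0. Lengths are in mm, angles in degrees, forces in N, time in s.
With the tool pointing down it reaches from about 350 to 775 mm from the base axis. Payload 7.3 kg.
Tool frame: the origin (TCP) lies on the centre line of the jaws, within the pads' length; the fingertips stand manip.nose_length ahead of it and the grasp point (between the pads) lies 5 mm behind it (manip.nose_length is the distance from the TCP to the fingertips, in mm); z points along the fingers, x is the direction in which the jaws open and shut, and the axes are right-handed (so a half turn about z gives the same grasp; the last joint's range is limited). The gripper opens to 92 mm and grips with 3 to 60 N. Pads are 19 mm wide; open, the fingers measure 130 mm over their backs; the gripper's body (75 mm by 190 mm) begins 47 mm behind the grasp point.
Start: joints at [-78.381, 19.595, 87.324, -0, 73.075, -8.365], TCP at [179.452, -493.397, 240.741] pointing down, gripper open.
Joint ranges: [-145.02, 145.02], [-44.19, 115.74], [2.07, 154.8], [-57.11, 237.11], [16.16, 152.29], [-177.93, 177.93]. Speed limits (degrees/s): [147.25, 147.25, 180, 180, 180, 180].

INTERFACE

Orientations are given as [roll, pitch, yaw] about the fixed x, y, z axes, in that order (R = Rz(yaw) Ry(pitch) Rx(roll)).
In Python, from cell import manip gives the robot as it stands.
- The arm moves only by the tool carry_out, never from a script. Its argument "rows" is a list of rows, each an object of numbers: "dx", "dy", "dz": the shift along the tool's x, y, z in cm; "ax", "ay", "az": the turn, a rotation vector about the tool's x, y, z in rad; "claw": the gripper's target within -1 to 1 (fully open at 1, half-way at 0, shut at -1). In form: [{"dx": .., "dy": .., "dz": .., "ax": .., "ay": .., "az": .., "claw": ..}, ...]. A call has 1 to 5 rows; each row shifts and turns the commanded pose from where the row before left it, along the tool's axes as they then stand; what a row does not reach is not made up. A row lasts 1/10 s, in which the tool goes at most 50 mm and 8.59 degrees, less where a joint would pass 70% of its speed; a pose out of reach is approached as far as the arm can. A call is refused whole if a number of a shift passes 5 or a number of a turn 0.15, either way. A call with a gripper value outside its range is refused whole. The fingers move at their own pace and stop on an object; "grip_force" is the grip in N (left out, the last holds). Time passes only in rows, so rows that do not move let the fingers close. It gives the time, the measured TCP pose, the force and the opening at its end, in the units of the state.
- manip.state(): the state, without advancing time (a new reading comes with each control period).
- manip.snapshot(name): name is "scene" or "top" or "wrist"; returns the picture (384x512x3 uint8, red, green, blue); there is no depth.
- manip.calibration(name): a dict with "K" (3x3 intrinsics, pixels), "eye" and "attitude" of the camera in the world; the wrist camera has in their place "T_tool_cam" (4x4, takes a point from camera to tool coordinates, whose origin is the TCP and whose axes are the tool frame's). Camera axes: x right, y up, looking along -z (the intrinsics and any distortion apply to the point x, -y, -z); pixel columns grow to the right and rows downward; lengths in mm; the calibration is good to about 2 mm. A picture is of the moment at which its call begins: read the wrist's pose just before it. calibration takes no time and is no camera call.
- manip.job_done(): hands the job in, once; it reports no verdict.
Trained networks look in the newest picture that a camera, given by its name, has taken for a name from the list of things; names that differ only in an ending like _2 or _b are one class to them, and where a whole thing is asked for, a point or a joint stands for the part that bears it (a point fixed in the world has none). Each returns a list of dicts, best first, with "p" (0 to 1); they miss things now and then, are a little off and sometimes report something else, mostly with a low value. They report only what shows in the picture. A call takes as long as a camera call.
- manip.boxes_of(query, camera): "extent" ([centre column, centre row, width, height] in pixels, round what is visible of it).
- manip.regions_of(query, camera): "pixels" (384x512 bool, what is visible of it) and "extent" ([centre column, centre row, width, height] in pixels, round what is visible of it).
- manip.tip_of(query, camera): "point" ([column, row] in pixels: a listed point, or the origin of a listed thing).
The state is a dict: "time": time; "qpos": joint angles; "joint_vel": joint speeds; "tau": joint torques, N m; "position": TCP position; "tool_rot": TCP orientation; "contact_force": force on the tool from outside, world axes, zero at the start; "moment": the same for the moment, N m; "grip_width": finger opening in mm.
Only numpy, scipy, OpenCV 4.12 (cv2) and the standard library are available. Lean on these libraries where they do the work, as an engineer would, in place of code of your own. Each camera call takes 0.05 s, during which the arm holds its last target. There are 200 camera calls.

TASK

Pack the puncture kit into the holders on the white tray: the steel wrench in the long trough, the round tyre gauge (the one with a stem) in the round dish, and the oblong grey patch tin in the shorter rectangular box, each near the middle of its holder, right way up and flat on the holder's floor. Set each piece down rather than dropping it. Leave the look-alikes (scraper, bell, square grey box) and the little grease jar where they stand.

Things in the scene. Friction and masses are not known exactly. Their poses are not given: they have to be found in the camera images.
- wrench: Steel combination wrench lying flat, 120 mm long (x from -60 to +60), 12 mm thick; open jaw 28 mm wide at +x, ring end 28 mm across at -x, straight shank 14 mm wide (y) from x = -32 to +34. Origin: mid-length, on the underside; x along its length, z up. 0.12 kg.
- gauge: Tyre pressure gauge lying on its back: upright steel drum 44 mm in diameter and 26 mm tall with a white dial on top, and a stem (12 to 16 mm thick, axis 13 mm above the underside) that sticks out to x = +46. Overall it reaches from x = -22 to +46 and y = -22 to +22. Origin: centre of the drum's underside; x along the stem, z up. 0.09 kg.
- patch_tin: Oblong grey plastic patch tin, 68 (x) by 40 (y) by 24 mm tall, closed. Origin: centre of its underside, z up. 0.06 kg.
- trough: Long trough for the wrench: inside 76 (x) by 136 mm (y), 3 mm walls (outside 82 by 142). Brown wood, fixed to the white tray; all three holders stand in one row on the tray, 100 mm apart centre to centre along their x axes, in any order. Origin: centre of its underside, 4 mm above the table; z up. Inner floor 3 mm above the origin, wall tops 13 mm above it.
- dish: Round dish for the gauge: inside diameter 94 mm, outside 100. Brown wood, fixed to the white tray; all three holders stand in one row on the tray, 100 mm apart centre to centre along their x axes, in any order. Origin: centre of its underside, 4 mm above the table; z up. Inner floor 3 mm above the origin, wall tops 13 mm above it.
- box: Shorter rectangular box for the patch tin: inside 70 (x) by 94 mm (y), 3 mm walls (outside 76 by 100). Brown wood, fixed to the white tray; all three holders stand in one row on the tray, 100 mm apart centre to centre along their x axes, in any order. Origin: centre of its underside, 4 mm above the table; z up. Inner floor 3 mm above the origin, wall tops 13 mm above it.
- scraper: Look-alike of the wrench, stays: steel scraper lying flat, x from -58 to +58, handle 14 mm wide and 12 thick, broad blade 36 mm wide and 5 thick at +x. Origin on the underside, z up.
- bell: Look-alike of the gauge, stays: steel bicycle bell, dome 44 mm in diameter and 26 mm tall, no stem, no dial. Origin: centre of its underside.
- valve_box: Look-alike of the patch tin, stays: grey plastic box, square, 44 by 44 by 24 mm tall. Origin: centre of its underside.
- grease_jar: Small upright closed jar among the things, stays: 34 mm in diameter, 40 mm tall. Origin: centre of its underside. (An aluminium spacer ring, 32 mm across and 14 mm tall, also stands among the things, about 160 mm to its left (+y). The other bench clutter lies well aside.)

How it is judged (in metres and radians):
At the end, for the whole second after the job is handed in: Origin to holder origin: wrench-trough within 26 mm in x, 12 in y; gauge-dish 27, 27; patch tin-box 20, 28. Each flat (underside under 7 mm above the holder origin), upright within 0.1 rad, released, at rest; scraper, bell, square box and jar within 20 mm of their start (x of wrench in the frame of trough between -0.026 and 0.026 m and y of wrench in the frame of trough between -0.012 and 0.012 m and z of wrench in the frame of trough between 0 and 0.007 m and angle between each of wrench, gauge, patch_tin's own z axis and vertical below 0.1 rad and linear speed of each of wrench, gauge, patch_tin below 0.02 m/s and x of gauge in the frame of dish between -0.027 and 0.027 m and y of gauge in the frame of dish between -0.027 and 0.027 m and z of gauge in the frame of dish between 0 and 0.007 m and x of patch_tin in the frame of box between -0.02 and 0.02 m and y of patch_tin in the frame of box between -0.028 and 0.028 m and z of patch_tin in the frame of box between 0 and 0.007 m and distance of each of scraper, bell, valve_box, grease_jar from where it was at the start of the episode below 0.02 m); the robot touches nothing.
It fails at once if a look-alike or the jar was pushed more than 20 mm from its place (distance of any of scraper, bell, valve_box, grease_jar from where it was at the start of the episode above 0.02 m).
It fails at once if a piece of the kit was dropped (falls free faster than 0.7 m/s, a fall of about 25 mm) ((linear speed of wrench above 0.7 m/s and contact force between wrench and the fingers below 0.01 N) or (linear speed of gauge above 0.7 m/s and contact force between gauge and the fingers below 0.01 N) or (linear speed of patch_tin above 0.7 m/s and contact force between patch_tin and the fingers below 0.01 N)).
It also fails if it takes over 96 s, if anything falls off the work surface, if the arm or the gripper's body presses on something with over 40 N, if the wrist force passes 120 N, or if a joint passes its speed limit or range.

## Working session

There is one attempt and no reset: what is moved stays moved. The work goes in short steps, Python scripts to look and compute and a tool call to move; the robot and the scene stay as the last step left them, time stands still between calls to the robot, and variables do not carry over. Pictures are saved under pics/ and viewed, about 12 in all and at most 16, crops included, and the job is handed in when it is done.

Besides the shell and the picture viewer there is one more tool, called after "Emit:" by a JSON object that holds its "name" and its "arguments", one argument or row to a line. carry_out: Moves the arm, as the interface text tells. Its arguments: {"type":"object","properties":{"rows":{"type":"array"},"grip_force":{"type":"number"}},"required":["rows"]}

```bash
mkdir -p pics; ls
python3 - <<'E'
from cell import manip
import cv2,numpy as np
print(manip.state()); print(manip.nose_length)
for n in ["scene","top","wrist"]:
    im=manip.snapshot(n); cv2.imwrite(f"pics/{n}0.png",im[:,:,::-1]); print(n,manip.calibration(n))
E
```

```text
pics
{'time': 0.0, 'qpos': array([-7.83805251e+01,  1.96357195e+01,  8.73762037e+01,  2.13434040e-03,
        7.30736570e+01, -8.36480369e+00]), 'joint_vel': array([ 0.00635724, -0.01732438, -0.14664213, -0.037942  , -0.0094458 ,
       -0.1017765 ]), 'tau': array([-5.68769046e-04, -4.31238949e+01, -2.44221997e+01,  7.17423437e-02,
        5.59775520e-02, -1.06449822e-04]), 'position': array([ 179.38408559, -493.00767157,  240.05768764]), 'tool_rot': array([-1.79985531e+02,  8.43730053e-02, -7.00163337e+01]), 'contact_force': array([ 0.2459049 , -0.08863946, -1.21196487]), 'moment': array([ 0.01413684, -0.01694757,  0.02550973]), 'grip_width': 91.8528316449582}
14.0
scene {'K': array([[397.04320482,   0.        , 256.18598169],
       [  0.        , 397.04320482, 196.210357  ],
       [  0.        ,   0.        ,   1.        ]]), 'eye': array([ 764.29878672, -476.5974902 ,  836.34281665]), 'attitude': array([33.08592377,  0.82666621, 26.63143448])}
top {'K': array([[409.44438088,   0.        , 256.0858199 ],
       [  0.        , 409.44438088, 196.07457145],
       [  0.        ,   0.        ,   1.        ]]), 'eye': array([ 454.15167388,  -27.89168161, 1061.93054864]), 'attitude': array([  4.41334336,  -0.2576409 , -88.50329211])}
wrist {'K': array([[305.03586439,   0.        , 257.94362329],
       [  0.        , 305.03586439, 193.26858795],
       [  0.        ,   0.        ,   1.        ]]), 'T_tool_cam': array([[ 9.99999428e-01, -6.44347863e-04,  8.53371246e-04,
         5.23985479e-01],
       [-3.97890608e-04, -9.64971178e-01, -2.62355612e-01,
        -7.12559501e+01],
       [ 9.92526935e-04,  2.62355123e-01, -9.64970883e-01,
        -1.45655523e+02],
       [ 0.00000000e+00,  0.00000000e+00,  0.00000000e+00,
         1.00000000e+00]])}
```

View pics/top0.png

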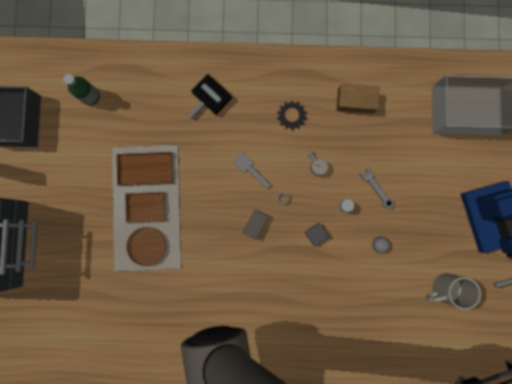

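View pics/scene0.png

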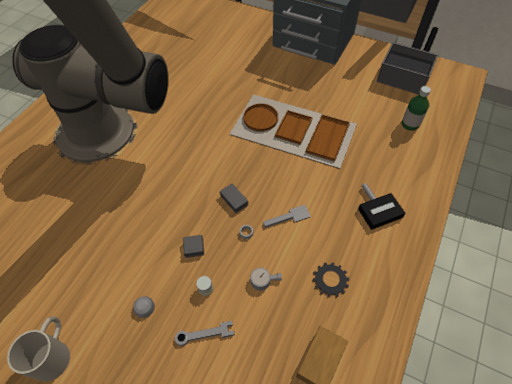

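```bash
cat > h.py <<'E'
from cell import manip
import numpy as np, cv2
from scipy.spatial.transform import Rotation as R
def cam(n,st=None):
    c=manip.calibration(n)
    if n=='wrist':
        st=st or manip.state(); T=np.eye(4); T[:3,:3]=R.from_euler('xyz',st['tool_rot'],degrees=True).as_matrix(); T[:3,3]=st['position']
        W=T@c['T_tool_cam']; return c['K'],W[:3,3],W[:3,:3]
    return c['K'],c['eye'],R.from_euler('xyz',c['attitude'],degrees=True).as_matrix()
def ray(n,px,z,st=None):
    K,e,A=cam(n,st); px=np.atleast_2d(px).astype(float)
    d=np.c_[(px[:,0]-K[0,2])/K[0,0],-(px[:,1]-K[1,2])/K[1,1],-np.ones(len(px))]@A.T
    return e+d*((z-e[2])/d[:,2])[:,None]
def proj(n,P,st=None):
    K,e,A=cam(n,st); q=(np.atleast_2d(P)-e)@A
    return np.c_[K[0,0]*q[:,0]/-q[:,2]+K[0,2],K[1,1]*-q[:,1]/-q[:,2]+K[1,2]]
def mask_pose(n,m,z,st=None):
    """centroid of mask pixels at height z, min area rect (world xy)"""
    v,u=np.nonzero(m); P=ray(n,np.c_[u,v],z,st)[:,:2].astype(np.float32)
    return P.mean(0),cv2.minAreaRect(P),P
E
python3 - <<'E'
from h import *
manip.snapshot('top')
H=dict(wrench=12,gauge=26,patch_tin=24,trough=17,dish=17,box=17,scraper=10,bell=20,valve_box=24,grease_jar=40)
for q,h in H.items():
    r=manip.regions_of(q,'top')
    for d in r[:2]:
        c,rect,_=mask_pose('top',d['pixels'],h)
        print(q,round(d['p'],2),np.round(d['extent']),c.round(),[np.round(x,1) for x in rect])
E
```

```text
wrench 0.87 [379. 190.  34.  42.] [ 561. -343.] [array([ 560.5, -342.5]), array([117.4,  28.6]), np.float64(36.2)]
wrench 0.32 [345. 206.  17.  10.] [ 518. -262.] [array([ 517.2, -262.1]), array([33.7, 36. ]), np.float64(0.6)]
gauge 0.8 [318. 163.  22.  26.] [ 616. -187.] [array([ 621.8, -188. ]), array([65.1, 46. ]), np.float64(10.9)]
patch_tin 0.71 [258. 225.  28.  30.] [462. -30.] [array([461.8, -30.6]), array([41.8, 67.8]), np.float64(65.0)]
trough 0.69 [144. 169.  56.  35.] [598. 258.] [array([597.7, 256.6]), array([ 85.5, 143.9]), np.float64(3.0)]
dish 0.76 [146. 247.  39.  37.] [400. 245.] [array([399.7, 243.7]), array([98.4, 98.7]), np.float64(2.5)]
box 0.74 [144. 206.  41.  29.] [499. 251.] [array([500.4, 250.7]), array([78.6, 99.6]), np.float64(2.9)]
scraper 0.6 [253. 171.  37.  33.] [608. -11.] [array([599.2, -20.7]), array([115.9,  35. ]), np.float64(46.4)]
scraper 0.4 [144. 209.  43.  31.] [499. 253.] [array([499.7, 252.7]), array([ 76.5, 105.2]), np.float64(2.9)]
bell 0.77 [380. 243.  21.  17.] [ 419. -350.] [array([ 418.8, -350. ]), array([40.5, 40.6]), np.float64(0.2)]
valve_box 0.88 [318. 234.  26.  23.] [ 441. -186.] [array([ 441.5, -186.1]), array([45.1, 47.2]), np.float64(34.8)]
valve_box 0.31 [256. 225.  29.  34.] [461. -32.] [array([461.3, -31.7]), array([39.5, 67.7]), np.float64(64.9)]
grease_jar 0.69 [346. 206.  16.   7.] [ 515. -256.] [array([ 515.4, -254.7]), array([27.5, 32.7]), np.float64(1.5)]
```

Top view: the tray is on the left with the trough at (146,168), box (147,207) and dish (147,246). The kit pieces are the wrench (377,188), gauge (319,165) and tin (257,224). The networks agree with the picture. I'll start with the wrench.

```bash
cat >> h.py <<'E'
def plan(x,y,z,yaw,st=None):
    "translation in present tool axes (cm), then turn about tool z (rad)"
    st=st or manip.state(); A=R.from_euler('xyz',st['tool_rot'],degrees=True).as_matrix()
    d=A.T@(np.array([x,y,z])-st['position'])/10
    Rt=R.from_euler('xyz',[180,0,yaw],degrees=True).as_matrix()
    v=R.from_matrix(A.T@Rt).as_rotvec()
    print('t',round(st['time'],2),'pos',st['position'].round(1),st['tool_rot'].round(1),'w',round(st['grip_width'],1),'F',st['contact_force'].round(1))
    print('shift cm',d.round(2),'n',np.ceil(np.linalg.norm(d)/5),'turn',v.round(3),'n',np.ceil(np.abs(v).max()/.15))
E
python3 -c "
from h import *
plan(560,-342,130,-54)"
```

```text
t 0.7 pos [ 179.5 -493.4  240.8] [180.  -0. -70.] w 91.6 F [-0.5  0.2  0. ]
shift cm [ -1.22 -40.94  11.08] n 9.0 turn [ 0.   -0.   -0.28] n 2.0
```

Emit:
{"name": "carry_out", "arguments": {
  "rows": [
    {"dx": -0.12,"dy": -4.1,"dz": 1.1,"claw": 0},
    {"dx": -0.12,"dy": -4.1,"dz": 1.1,"claw": 0},
    {"dx": -0.12,"dy": -4.1,"dz": 1.1,"claw": 0},
    {"dx": -0.12,"dy": -4.1,"dz": 1.1,"claw": 0},
    {"dx": -0.12,"dy": -4.1,"dz": 1.1,"claw": 0}
  ]
}}

```text
invalid input
```

Emit:
{"name": "carry_out", "arguments": {
  "rows": [
    {"dx": -0.12,"dy": -4.1,"dz": 1.1,"claw": 0},
    {"dx": -0.12,"dy": -4.1,"dz": 1.1,"claw": 0},
    {"dx": -0.12,"dy": -4.1,"dz": 1.1,"claw": 0},
    {"dx": -0.12,"dy": -4.1,"dz": 1.1,"claw": 0},
    {"dx": -0.12,"dy": -4.1,"dz": 1.1,"claw": 0}
  ]
}}

```text
invalid input
```

Emit:
{"name": "carry_out", "arguments": {
  "rows": [
    {"az": -0.14,"claw": 0},
    {"az": -0.14,"claw": 0},
    {"claw": 0},
    {"claw": 0}
  ]
}}

```text
invalid input
```

```bash
cat >> h.py <<'E'
def look(q,h,name=None):
    st=manip.state(); im=manip.snapshot('wrist')
    r=manip.regions_of(q,'wrist')
    for d in r[:2]:
        c,rect,P=mask_pose('wrist',d['pixels'],h,st)
        print(q,round(d['p'],2),np.round(d['extent']),c.round(1),[np.round(x,1) for x in rect])
    for d in manip.tip_of(q,'wrist')[:1]: print('tip',d['p'],ray('wrist',d['point'],0,st)[0].round(1))
    if name: cv2.imwrite(f'pics/{name}.png',im[:,:,::-1])
    return st,im,r
E
python3 -c "
from h import *
look('wrench',12,'w1')
plan(560,-342,17,-54)"
```

```text
t 0.85 pos [ 179.4 -493.4  240.7] [180.  -0. -70.] w 91.8 F [-0.6 -0.3  0.3]
shift cm [ -1.22 -40.94  22.37] n 10.0 turn [ 0.   -0.   -0.28] n 2.0
```

View pics/w1.png

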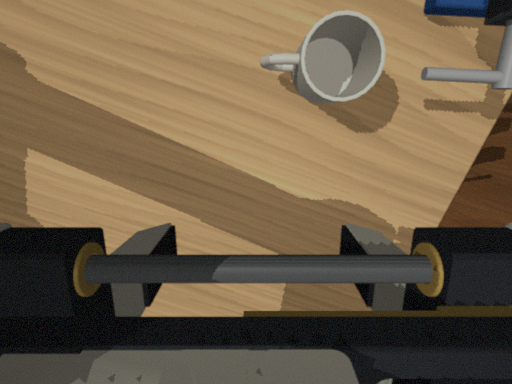

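The calls were refused, so every key is probably needed in each row. The wrist picture is still the start pose (mug at (340,60), fingers at rows 230-310).

Emit:
{"name": "carry_out", "arguments": {
  "rows": [
    {"dx": -0.12,"dy": -4.1,"dz": 1.1,"ax": 0,"ay": 0,"az": 0,"claw": 0},
    {"dx": -0.12,"dy": -4.1,"dz": 1.1,"ax": 0,"ay": 0,"az": 0,"claw": 0},
    {"dx": -0.12,"dy": -4.1,"dz": 1.1,"ax": 0,"ay": 0,"az": 0,"claw": 0},
    {"dx": -0.12,"dy": -4.1,"dz": 1.1,"ax": 0,"ay": 0,"az": 0,"claw": 0},
    {"dx": -0.12,"dy": -4.1,"dz": 1.1,"ax": 0,"ay": 0,"az": 0,"claw": 0}
  ],
  "grip_force": 25
}}

```text
time: 1.35
position: [371.5, -417.0, 185.4]
tool_rot: [-180.0, -0.0, -70.0]
contact_force: [-0.2, 0.1, 0.7]
grip_width: 56.6
```

Emit:
{"name": "carry_out", "arguments": {
  "rows": [
    {"dx": -0.12,"dy": -4.1,"dz": 1.0,"ax": 0,"ay": 0,"az": 0,"claw": 0},
    {"dx": -0.12,"dy": -4.1,"dz": 1.0,"ax": 0,"ay": 0,"az": 0,"claw": 0},
    {"dx": -0.12,"dy": -4.1,"dz": 1.0,"ax": 0,"ay": 0,"az": 0,"claw": 0},
    {"dx": -0.12,"dy": -4.1,"dz": 1.0,"ax": 0,"ay": 0,"az": -0.14,"claw": 0},
    {"dx": -0.8,"dy": -4.0,"dz": 1.0,"ax": 0,"ay": 0,"az": -0.14,"claw": 0}
  ]
}}

```text
time: 1.85
position: [556.0, -331.3, 135.1]
tool_rot: [-180.0, -0.1, -53.7]
contact_force: [0.1, 0.1, 0.5]
grip_width: 46.0
```

```bash
python3 -c "
from h import *
st,_,_=look('wrench',12,'w2')
print(proj('wrist',[st['position'],st['position']-[0,0,100]],st))
plan(560,-342,17,-54)"
```

```text
wrench 0.9 [275. 190.  32. 130.] [ 566.6 -342.3] [array([ 565.3, -344. ]), array([119.2,  28.2]), np.float64(37.9)]
tip 0.63 [ 563.8 -344.2    0. ]
[[256.81805613 251.55515308]
 [257.19345966 198.29710871]]
t 2.0 pos [ 555.3 -329.1  134.4] [ 1.80e+02  1.00e-01 -5.38e+01] w 46.0 F [-0.1  0.1 -0.7]
shift cm [ 1.34  0.38 11.73] n 3.0 turn [0.    0.002 0.004] n 1.0
```

View pics/w2.png

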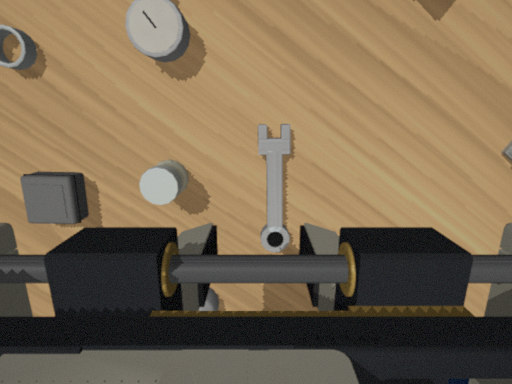

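The wrench shows at (275,190), upright in the image, with the jaw at the top. It measures (565,-344), yaw 38°. I'll correct for that and descend.

```bash
python3 -c "
from h import *
plan(564.5,-343.8,17,-52)"
```

```text
t 2.0 pos [ 555.3 -329.1  134.4] [ 1.80e+02  1.00e-01 -5.38e+01] w 46.0 F [-0.1  0.1 -0.7]
shift cm [ 1.75  0.13 11.73] n 3.0 turn [ 0.     0.002 -0.031] n 1.0
```

Emit:
{"name": "carry_out", "arguments": {
  "rows": [
    {"dx": 0.9,"dy": 0.06,"dz": 2.5,"ax": 0,"ay": 0,"az": 0,"claw": 0},
    {"dx": 0.85,"dy": 0.06,"dz": 2.5,"ax": 0,"ay": 0,"az": -0.03,"claw": 0},
    {"dx": 0,"dy": 0,"dz": 2.5,"ax": 0,"ay": 0,"az": 0,"claw": 0},
    {"dx": 0,"dy": 0,"dz": 2.2,"ax": 0,"ay": 0,"az": 0,"claw": 0},
    {"dx": 0,"dy": 0,"dz": 1.0,"ax": 0,"ay": 0,"az": 0,"claw": 0}
  ]
}}

```text
time: 2.5
position: [561.6, -346.6, 26.8]
tool_rot: [179.9, 0.2, -52.4]
contact_force: [-0.1, 0.8, -0.5]
grip_width: 45.9
```

```bash
python3 -c "
from h import *
st=manip.state();im=manip.snapshot('wrist');cv2.imwrite('pics/w3.png',im[:,:,::-1])
plan(564.5,-343.8,17,-52)"
```

```text
t 2.55 pos [ 561.5 -346.2   26.1] [179.9   0.2 -52.4] w 46.0 F [-0.6  0.4 -0.2]
shift cm [-0.   -0.39  0.91] n 1.0 turn [ 0.001  0.004 -0.007] n 1.0
```

View pics/w3.png

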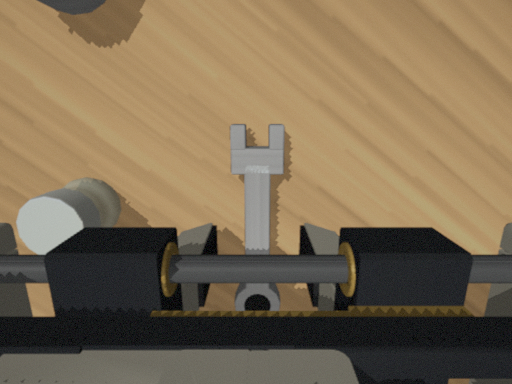

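The wrench shank is centred between the fingers at column 257, and the jar at (65,220) is clear. I'll go down 9 mm and close.

Emit:
{"name": "carry_out", "arguments": {
  "rows": [
    {"dx": 0,"dy": -0.3,"dz": 0.9,"ax": 0,"ay": 0,"az": 0,"claw": 0},
    {"dx": 0,"dy": 0,"dz": 0,"ax": 0,"ay": 0,"az": 0,"claw": -0.9},
    {"dx": 0,"dy": 0,"dz": 0,"ax": 0,"ay": 0,"az": 0,"claw": -0.9},
    {"dx": 0,"dy": 0,"dz": 0,"ax": 0,"ay": 0,"az": 0,"claw": -0.9},
    {"dx": 0,"dy": 0,"dz": 0,"ax": 0,"ay": 0,"az": 0,"claw": -0.9}
  ],
  "grip_force": 30
}}

```text
time: 3.05
position: [566.1, -344.5, 20.5]
tool_rot: [-180.0, -0.1, -52.2]
contact_force: [0.6, -0.9, 0.6]
grip_width: 18.3
```

Emit:
{"name": "carry_out", "arguments": {
  "rows": [
    {"dx": 0,"dy": 0,"dz": 0,"ax": 0,"ay": 0,"az": 0,"claw": -0.9},
    {"dx": 0,"dy": 0,"dz": -1,"ax": 0,"ay": 0,"az": 0,"claw": -0.9},
    {"dx": 0,"dy": 0,"dz": -2.5,"ax": 0,"ay": 0,"az": 0,"claw": -0.9},
    {"dx": 0,"dy": 0,"dz": -3,"ax": 0,"ay": 0,"az": 0,"claw": -0.9},
    {"dx": 0,"dy": 0,"dz": -1.5,"ax": 0,"ay": 0,"az": 0,"claw": -0.9}
  ]
}}

```text
time: 3.55
position: [566.8, -345.0, 103.0]
tool_rot: [-179.9, -0.2, -52.3]
contact_force: [0.3, -1.0, -0.7]
grip_width: 13.5
```

```bash
python3 -c "
from h import *
st,_,_=look('wrench',st['position'][2]-11 if 0 else 86,'w4')
st=manip.state()
# holder axis
A,B=np.array([399.7,243.7]),np.array([597.7,256.6]);print(np.degrees(np.arctan2(*(B-A)[::-1])))
plan(598,257,97,3.7)"
```

```text
wrench 0.93 [257. 224.  54. 178.] [ 581.8 -333.7] [array([ 571.5, -341.8]), array([106.8,  29.7]), np.float64(37.6)]
tip 0.84 [ 538.  -369.2    0. ]
3.7276385433612558
t 3.7 pos [ 566.1 -344.6  100.6] [-1.80e+02 -1.00e-01 -5.23e+01] w 13.3 F [-0.7 -0.7 -1.3]
shift cm [-45.62 -39.35   0.29] n 13.0 turn [ 0.001 -0.002 -0.977] n 7.0
```

Emit:
{"name": "carry_out", "arguments": {
  "rows": [
    {"dx": -3.5,"dy": -3.03,"dz": 0,"ax": 0,"ay": 0,"az": 0,"claw": -0.9},
    {"dx": -3.5,"dy": -3.03,"dz": 0,"ax": 0,"ay": 0,"az": 0,"claw": -0.9},
    {"dx": -3.5,"dy": -3.03,"dz": 0,"ax": 0,"ay": 0,"az": 0,"claw": -0.9},
    {"dx": -3.5,"dy": -3.03,"dz": 0,"ax": 0,"ay": 0,"az": 0,"claw": -0.9},
    {"dx": -3.5,"dy": -3.03,"dz": 0,"ax": 0,"ay": 0,"az": 0,"claw": -0.9}
  ]
}}

```text
time: 4.2
position: [577.2, -111.1, 97.8]
tool_rot: [179.9, 0.2, -52.3]
contact_force: [1.0, 0.9, -1.1]
grip_width: 13.2
```

Emit:
{"name": "carry_out", "arguments": {
  "rows": [
    {"dx": -3.5,"dy": -3.03,"dz": 0,"ax": 0,"ay": 0,"az": 0,"claw": -0.9},
    {"dx": -3.5,"dy": -3.03,"dz": 0,"ax": 0,"ay": 0,"az": 0,"claw": -0.9},
    {"dx": -3.5,"dy": -3.03,"dz": 0,"ax": 0,"ay": 0,"az": 0,"claw": -0.9},
    {"dx": -3.5,"dy": -3.03,"dz": 0,"ax": 0,"ay": 0,"az": 0,"claw": -0.9},
    {"dx": -3.5,"dy": -3.03,"dz": 0,"ax": 0,"ay": 0,"az": 0,"claw": -0.9}
  ]
}}

```text
time: 4.7
position: [589.9, 119.7, 97.8]
tool_rot: [179.8, 0.1, -52.3]
contact_force: [0.3, 0.1, -1.0]
grip_width: 13.3
```

Emit:
{"name": "carry_out", "arguments": {
  "rows": [
    {"dx": -3.5,"dy": -3.03,"dz": 0,"ax": 0,"ay": 0,"az": 0,"claw": -0.9},
    {"dx": -3.5,"dy": -3.03,"dz": 0,"ax": 0,"ay": 0,"az": 0,"claw": -0.9},
    {"dx": -3.5,"dy": -3.03,"dz": 0,"ax": 0,"ay": 0,"az": 0,"claw": -0.9},
    {"dx": 0,"dy": 0,"dz": 0,"ax": 0,"ay": 0,"az": -0.14,"claw": -0.9},
    {"dx": 0,"dy": 0,"dz": 0,"ax": 0,"ay": 0,"az": -0.14,"claw": -0.9}
  ]
}}

```text
time: 5.2
position: [597.2, 258.3, 97.1]
tool_rot: [179.8, 0.1, -35.7]
contact_force: [-0.3, -0.2, -1.9]
grip_width: 13.2
```

Emit:
{"name": "carry_out", "arguments": {
  "rows": [
    {"dx": 0,"dy": 0,"dz": 0,"ax": 0,"ay": 0,"az": -0.14,"claw": -0.9},
    {"dx": 0,"dy": 0,"dz": 0,"ax": 0,"ay": 0,"az": -0.14,"claw": -0.9},
    {"dx": 0,"dy": 0,"dz": 0,"ax": 0,"ay": 0,"az": -0.14,"claw": -0.9},
    {"dx": 0,"dy": 0,"dz": 0,"ax": 0,"ay": 0,"az": -0.14,"claw": -0.9},
    {"dx": 0,"dy": 0,"dz": 0,"ax": 0,"ay": 0,"az": -0.14,"claw": -0.9}
  ]
}}

```text
time: 5.7
position: [597.6, 256.3, 97.4]
tool_rot: [179.9, 0.2, 4.2]
contact_force: [-0.1, -0.3, -0.9]
grip_width: 13.0
```

```bash
python3 -c "
from h import *
st,_,_=look('wrench',86,'w5')
plan(598,257,27,3.7)
for q in ['trough','box','dish']: look(q,17)
manip.snapshot('top')
"
```

```text
wrench 0.94 [259. 224.  54. 180.] [596.7 275.6] [array([597.1, 263.4]), array([ 29.1, 104.9]), np.float64(2.9)]
tip 0.78 [602.5 220.2  -0. ]
t 5.85 pos [597.9 256.3  97.9] [180.    0.2   3.7] w 13.0 F [-0.1 -0.4 -2. ]
shift cm [ 0.04 -0.07  7.09] n 2.0 turn [0.001 0.003 0.   ] n 1.0
trough 0.74 [264. 166. 119. 124.] [600.1 290.1] [array([599.5, 283.7]), array([83.6, 96. ]), np.float64(4.0)]
trough 0.52 [258. 222.  55. 181.] [598.1 253.1] [array([599.9, 235.3]), array([ 41.7, 150.1]), np.float64(4.4)]
tip 0.57 [500.4 251.6   0. ]
box 0.78 [129. 194. 116. 125.] [499.7 264.8] [array([502.2, 255.9]), array([80.1, 97.4]), np.float64(3.6)]
tip 0.71 [497.4 250.2   0. ]
dish 0.63 [ 38. 195.  76. 118.] [425.6 251.4] [array([428.2, 246.4]), array([96.9, 58.4]), np.float64(81.4)]
dish 0.24 [262. 166. 114. 124.] [599.9 290.2] [array([599.4, 283.9]), array([82.2, 93.6]), np.float64(3.8)]
tip 0.58 [396.2 243.2   0. ]
```

View pics/w5.png

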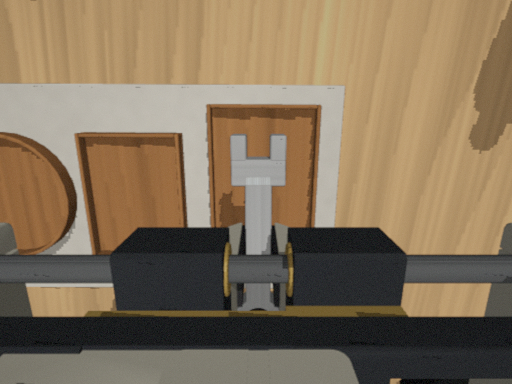

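Wrench held, jaw at (258,134-185); trough at (264,105-). I'll check the fit along its length.

```bash
python3 -c "
from h import *
st=manip.state()
print('jaw end',ray('wrist',[[258,134]],91,st),'trough far outer',ray('wrist',[[264,104]],17,st),'inner', ray('wrist',[[264,108]],17,st), 'box far/near outer',ray('wrist',[[130,132],[140,257]],17,st))
manip.snapshot('top')
for q in ['trough','box','dish']:
  for n in ['top','scene']:
    if n=='scene' : manip.snapshot('scene')
    else: manip.snapshot('top')
    print(q,n,[mask_pose(n,d['pixels'],17)[1] for d in manip.regions_of(q,n)[:1]])
"
```

```text
jaw end [[595.57526041 315.52235926  91.        ]] trough far outer [[598.8538524 331.5838921  17.       ]] inner [[599.05606424 328.82235636  17.        ]] box far/near outer [[501.95798452 305.17797253  17.        ]
 [505.94342291 204.21663725  17.        ]]
trough top [((599.91455078125, 224.21266174316406), (82.60233306884766, 78.54673767089844), 4.7668890953063965)]
trough scene [((603.7369995117188, 252.58465576171875), (81.91661071777344, 152.61898803710938), 4.574994087219238)]
box top [((498.5087890625, 241.2554931640625), (73.78113555908203, 81.66756439208984), 5.588693141937256)]
box scene [((504.3918762207031, 246.06423950195312), (76.99800109863281, 109.43711853027344), 4.642054080963135)]
dish top [((400.9514465332031, 243.7122802734375), (100.81791687011719, 98.73951721191406), 2.4658169746398926)]
dish scene [((406.7427062988281, 239.91726684570312), (96.77010345458984, 104.73085021972656), 25.876319885253906)]
```

Emit:
{"name": "carry_out", "arguments": {
  "rows": [
    {"dx": 0.1,"dy": -0.35,"dz": 2,"ax": 0,"ay": 0,"az": 0,"claw": -0.9},
    {"dx": 0,"dy": 0,"dz": 2,"ax": 0,"ay": 0,"az": 0,"claw": -0.9},
    {"dx": 0,"dy": 0,"dz": 1.6,"ax": 0,"ay": 0,"az": 0,"claw": -0.9},
    {"dx": 0,"dy": 0,"dz": 1.2,"ax": 0,"ay": 0,"az": 0,"claw": -0.9},
    {"dx": 0,"dy": 0,"dz": 0,"ax": 0,"ay": 0,"az": 0,"claw": -0.9}
  ]
}}

```text
time: 7.5
position: [598.4, 259.8, 29.8]
tool_rot: [179.9, 0.2, 3.9]
contact_force: [-0.3, -0.9, -0.9]
grip_width: 13.5
```

Emit:
{"name": "carry_out", "arguments": {
  "rows": [
    {"dx": 0,"dy": 0,"dz": 0.2,"ax": 0,"ay": 0,"az": 0,"claw": -0.9},
    {"dx": 0,"dy": 0,"dz": 0.1,"ax": 0,"ay": 0,"az": 0,"claw": -0.9}
  ]
}}

```text
time: 7.7
position: [600.1, 260.3, 29.6]
tool_rot: [-180.0, -0.1, 3.9]
contact_force: [0.7, 0.0, -1.2]
grip_width: 13.6
```

Emit:
{"name": "carry_out", "arguments": {
  "rows": [
    {"dx": 0,"dy": 0,"dz": 0.1,"ax": 0,"ay": 0,"az": 0,"claw": -0.9},
    {"dx": 0,"dy": 0,"dz": 0.1,"ax": 0,"ay": 0,"az": 0,"claw": -0.9},
    {"dx": 0,"dy": 0,"dz": 0.0,"ax": 0,"ay": 0,"az": 0,"claw": -0.9}
  ]
}}

```text
time: 8.0
position: [599.8, 260.2, 27.3]
tool_rot: [-180.0, -0.1, 3.9]
contact_force: [-0.3, 0.2, 2.0]
grip_width: 13.4
```

Emit:
{"name": "carry_out", "arguments": {
  "rows": [
    {"dx": 0,"dy": 0,"dz": 0.1,"ax": 0,"ay": 0,"az": 0,"claw": -0.9},
    {"dx": 0,"dy": 0,"dz": 0,"ax": 0,"ay": 0,"az": 0,"claw": -0.9},
    {"dx": 0,"dy": 0,"dz": 0.0,"ax": 0,"ay": 0,"az": 0,"claw": -0.9}
  ]
}}

```text
time: 8.3
position: [599.9, 260.3, 27.3]
tool_rot: [-180.0, -0.1, 3.9]
contact_force: [-3.1, -1.2, 7.8]
grip_width: 13.4
```

Contact felt (7.8 N). I'll release with a small opening and lift.

Emit:
{"name": "carry_out", "arguments": {
  "rows": [
    {"dx": 0,"dy": 0,"dz": 0,"ax": 0,"ay": 0,"az": 0,"claw": -0.45},
    {"dx": 0,"dy": 0,"dz": 0,"ax": 0,"ay": 0,"az": 0,"claw": -0.45},
    {"dx": 0,"dy": 0,"dz": 0,"ax": 0,"ay": 0,"az": 0,"claw": -0.45},
    {"dx": 0,"dy": 0,"dz": -1,"ax": 0,"ay": 0,"az": 0,"claw": -0.45},
    {"dx": 0,"dy": 0,"dz": -2,"ax": 0,"ay": 0,"az": 0,"claw": -0.45}
  ]
}}

```text
time: 8.8
position: [598.4, 259.8, 54.7]
tool_rot: [179.9, 0.2, 3.9]
contact_force: [-0.5, 0.4, -0.6]
grip_width: 25.2
```

Emit:
{"name": "carry_out", "arguments": {
  "rows": [
    {"dx": 0,"dy": 0,"dz": -4,"ax": 0,"ay": 0,"az": 0,"claw": 0.3},
    {"dx": 0,"dy": 0,"dz": -4,"ax": 0,"ay": 0,"az": 0,"claw": 0.3},
    {"dx": 0,"dy": 0,"dz": 0,"ax": 0,"ay": 0,"az": 0,"claw": 0.3},
    {"dx": 0,"dy": 0,"dz": 0,"ax": 0,"ay": 0,"az": 0,"claw": 0.3},
    {"dx": 0,"dy": 0,"dz": 0,"ax": 0,"ay": 0,"az": 0,"claw": 0.3}
  ]
}}

```text
time: 9.3
position: [598.8, 259.9, 134.7]
tool_rot: [180.0, 0.1, 3.9]
contact_force: [0.4, -0.2, -0.4]
grip_width: 58.0
```

```bash
python3 -c "
from h import *
look('wrench',19,'w6'); look('trough',17)
plan(462,-30.6,130,65)
plan(616,-190,130,-60)
"
```

```text
wrench 0.79 [258. 191.  35. 134.] [600.1 262.6] [array([600.2, 259.4]), array([ 28.1, 118.4]), np.float64(4.3)]
tip 0.86 [600.1 259.1   0. ]
trough 0.62 [262. 181.  99. 146.] [600.6 271.1] [array([601. , 265.5]), array([ 83., 132.]), np.float64(3.9)]
tip 0.92 [599.4 258.8   0. ]
t 9.6 pos [599.2 260.  134.8] [1.8e+02 1.0e-01 3.9e+00] w 59.8 F [-0.  -0.4  0.8]
shift cm [-15.66  28.07   0.51] n 7.0 turn [-0.     0.002 -1.067] n 8.0
t 9.6 pos [599.2 260.  134.8] [1.8e+02 1.0e-01 3.9e+00] w 59.8 F [-0.  -0.4  0.8]
shift cm [-1.38 45.01  0.5 ] n 10.0 turn [1.000e-03 1.000e-03 1.115e+00] n 8.0
```

View pics/w6.png

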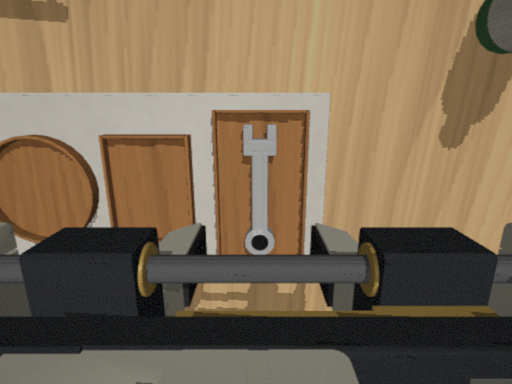

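The wrench lies in the trough: shank at column 259 between walls at 215 and 306, measured (600,259.4) against a trough centre of (599.4,258.8). Next is the tin.

Emit:
{"name": "carry_out", "arguments": {
  "rows": [
    {"dx": -2.24,"dy": 4.01,"dz": 0,"ax": 0,"ay": 0,"az": 0,"claw": 0.3},
    {"dx": -2.24,"dy": 4.01,"dz": 0,"ax": 0,"ay": 0,"az": 0,"claw": 0.3},
    {"dx": -2.24,"dy": 4.01,"dz": 0,"ax": 0,"ay": 0,"az": 0,"claw": 0.3},
    {"dx": -2.24,"dy": 4.01,"dz": 0,"ax": 0,"ay": 0,"az": 0,"claw": 0.3},
    {"dx": -2.24,"dy": 4.01,"dz": 0,"ax": 0,"ay": 0,"az": 0,"claw": 0.3}
  ]
}}

```text
time: 10.1
position: [500.3, 51.2, 135.6]
tool_rot: [180.0, -0.0, 3.9]
contact_force: [1.0, -0.2, -0.2]
grip_width: 60.1
```

Emit:
{"name": "carry_out", "arguments": {
  "rows": [
    {"dx": -2.24,"dy": 4.01,"dz": 0,"ax": 0,"ay": 0,"az": 0,"claw": 0.3},
    {"dx": -2.24,"dy": 4.01,"dz": 0,"ax": 0,"ay": 0,"az": -0.133,"claw": 0.3},
    {"dx": 0,"dy": 0,"dz": 0,"ax": 0,"ay": 0,"az": -0.133,"claw": 0.3},
    {"dx": 0,"dy": 0,"dz": 0,"ax": 0,"ay": 0,"az": -0.133,"claw": 0.3},
    {"dx": 0,"dy": 0,"dz": 0,"ax": 0,"ay": 0,"az": -0.133,"claw": 0.3}
  ]
}}

```text
time: 10.6
position: [462.8, -29.7, 135.7]
tool_rot: [180.0, -0.0, 34.3]
contact_force: [0.6, 0.7, 0.6]
grip_width: 59.5
```

Emit:
{"name": "carry_out", "arguments": {
  "rows": [
    {"dx": 0,"dy": 0,"dz": 0,"ax": 0,"ay": 0,"az": -0.133,"claw": 0.3},
    {"dx": 0,"dy": 0,"dz": 0,"ax": 0,"ay": 0,"az": -0.133,"claw": 0.3},
    {"dx": 0,"dy": 0,"dz": 0,"ax": 0,"ay": 0,"az": -0.133,"claw": 0.3},
    {"dx": 0,"dy": 0,"dz": 0,"ax": 0,"ay": 0,"az": -0.133,"claw": 0.3},
    {"dx": 0,"dy": 0,"dz": 0,"ax": 0,"ay": 0,"az": 0,"claw": 0.3}
  ]
}}

```text
time: 11.1
position: [462.9, -29.1, 135.6]
tool_rot: [-180.0, 0.0, 64.6]
contact_force: [-0.4, -0.1, -0.4]
grip_width: 59.7
```

```bash
python3 -c "
from h import *
look('patch_tin',24,'t1')
plan(462,-30.6,28,65)
"
```

```text
patch_tin 0.97 [260. 193.  49.  79.] [462.  -29.6] [array([463., -30.]), array([40.9, 70.8]), np.float64(65.8)]
tip 0.81 [467.2 -27.9   0. ]
t 11.25 pos [462.9 -29.1 135.7] [-180.     0.    64.4] w 59.7 F [ 0.1  1.4 -0.1]
shift cm [-0.18 -0.02 10.77] n 3.0 turn [-0.     0.    -0.011] n 1.0
```

View pics/t1.png

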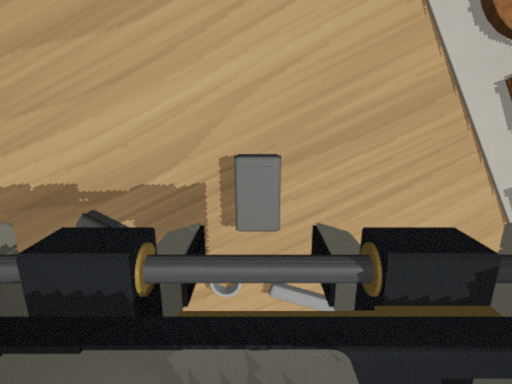

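The tin is centred at (258,192) between the fingers. I'll descend so the tips end 12-13 mm above the table, which keeps them above the box walls when placing.

Emit:
{"name": "carry_out", "arguments": {
  "rows": [
    {"dx": -0.1,"dy": 0,"dz": 3,"ax": 0,"ay": 0,"az": -0.015,"claw": 0.3},
    {"dx": 0,"dy": 0,"dz": 3,"ax": 0,"ay": 0,"az": 0,"claw": 0.3},
    {"dx": 0,"dy": 0,"dz": 3,"ax": 0,"ay": 0,"az": 0,"claw": 0.3},
    {"dx": 0,"dy": 0,"dz": 1.85,"ax": 0,"ay": 0,"az": 0,"claw": 0.3},
    {"dx": 0,"dy": 0,"dz": 0,"ax": 0,"ay": 0,"az": 0,"claw": 0.3}
  ]
}}

```text
time: 11.75
position: [460.9, -29.7, 25.2]
tool_rot: [-179.7, 0.1, 65.3]
contact_force: [-0.2, 0.4, 0.3]
grip_width: 59.7
```

Emit:
{"name": "carry_out", "arguments": {
  "rows": [
    {"dx": 0,"dy": 0,"dz": 0,"ax": 0,"ay": 0,"az": 0,"claw": -0.3},
    {"dx": 0,"dy": 0,"dz": 0,"ax": 0,"ay": 0,"az": 0,"claw": -0.3},
    {"dx": 0,"dy": 0,"dz": 0,"ax": 0,"ay": 0,"az": 0,"claw": -0.3},
    {"dx": 0,"dy": 0,"dz": 0,"ax": 0,"ay": 0,"az": 0,"claw": -0.3},
    {"dx": 0,"dy": 0,"dz": 0,"ax": 0,"ay": 0,"az": 0,"claw": -0.3}
  ],
  "grip_force": 20
}}

```text
time: 12.25
position: [463.3, -30.2, 28.3]
tool_rot: [179.9, -0.0, 65.4]
contact_force: [-0.6, 0.9, 7.1]
grip_width: 39.8
```

Emit:
{"name": "carry_out", "arguments": {
  "rows": [
    {"dx": 0,"dy": 0,"dz": -1,"ax": 0,"ay": 0,"az": 0,"claw": -0.3},
    {"dx": 0,"dy": 0,"dz": -2,"ax": 0,"ay": 0,"az": 0,"claw": -0.3},
    {"dx": 0,"dy": 0,"dz": -3,"ax": 0,"ay": 0,"az": 0,"claw": -0.3},
    {"dx": 0,"dy": 0,"dz": -2,"ax": 0,"ay": 0,"az": 0,"claw": -0.3},
    {"dx": 0,"dy": 0,"dz": 0,"ax": 0,"ay": 0,"az": 0,"claw": -0.3}
  ]
}}

```text
time: 12.75
position: [464.1, -30.3, 110.2]
tool_rot: [179.7, -0.1, 65.4]
contact_force: [0.5, -0.3, -1.2]
grip_width: 39.6
```

```bash
python3 -c "
from h import *
look('patch_tin',107,'t2')
plan(500.5,253.5,107,3.8)
"
```

```text
patch_tin 0.94 [258. 241.  77. 124.] [456.5 -26.9] [array([462.5, -29.4]), array([39.9, 71.9]), np.float64(64.7)]
tip 0.68 [498.3 -44.    0. ]
t 12.9 pos [462.  -29.9 106.8] [-180.     0.    65.4] w 39.4 F [ 0.5 -0.6 -1.9]
shift cm [ 2.738e+01 -8.280e+00 -1.000e-02] n 6.0 turn [-1.000e-03  1.000e-03  1.076e+00] n 8.0
```

View pics/t2.png

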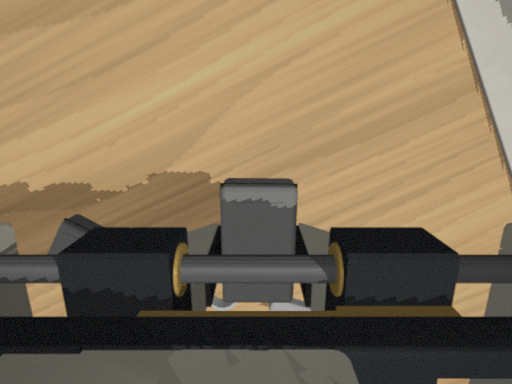

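The tin is held level at (258,240). I'll carry it to the box.

Emit:
{"name": "carry_out", "arguments": {
  "rows": [
    {"dx": 3.91,"dy": -1.18,"dz": 0,"ax": 0,"ay": 0,"az": 0,"claw": -0.3},
    {"dx": 3.91,"dy": -1.18,"dz": 0,"ax": 0,"ay": 0,"az": 0,"claw": -0.3},
    {"dx": 3.91,"dy": -1.18,"dz": 0,"ax": 0,"ay": 0,"az": 0,"claw": -0.3},
    {"dx": 3.91,"dy": -1.18,"dz": 0,"ax": 0,"ay": 0,"az": 0,"claw": -0.3},
    {"dx": 3.91,"dy": -1.18,"dz": 0,"ax": 0,"ay": 0,"az": 0,"claw": -0.3}
  ]
}}

```text
time: 13.4
position: [489.3, 173.8, 105.8]
tool_rot: [-179.9, 0.1, 65.4]
contact_force: [0.6, -0.6, -0.7]
grip_width: 39.9
```

Emit:
{"name": "carry_out", "arguments": {
  "rows": [
    {"dx": 3.91,"dy": -1.18,"dz": 0,"ax": 0,"ay": 0,"az": 0,"claw": -0.3},
    {"dx": 3.91,"dy": -1.18,"dz": 0,"ax": 0,"ay": 0,"az": 0.134,"claw": -0.3},
    {"dx": 0,"dy": 0,"dz": 0,"ax": 0,"ay": 0,"az": 0.134,"claw": -0.3},
    {"dx": 0,"dy": 0,"dz": 0,"ax": 0,"ay": 0,"az": 0.134,"claw": -0.3},
    {"dx": 0,"dy": 0,"dz": 0,"ax": 0,"ay": 0,"az": 0.134,"claw": -0.3}
  ]
}}

```text
time: 13.9
position: [500.1, 253.5, 105.3]
tool_rot: [-180.0, 0.2, 34.5]
contact_force: [-0.6, -0.8, 0.0]
grip_width: 39.7
```

Emit:
{"name": "carry_out", "arguments": {
  "rows": [
    {"dx": 0,"dy": 0,"dz": 0,"ax": 0,"ay": 0,"az": 0.134,"claw": -0.3},
    {"dx": 0,"dy": 0,"dz": 0,"ax": 0,"ay": 0,"az": 0.134,"claw": -0.3},
    {"dx": 0,"dy": 0,"dz": 0,"ax": 0,"ay": 0,"az": 0.134,"claw": -0.3},
    {"dx": 0,"dy": 0,"dz": 0,"ax": 0,"ay": 0,"az": 0.134,"claw": -0.3},
    {"dx": 0,"dy": 0,"dz": 0,"ax": 0,"ay": 0,"az": 0,"claw": -0.3}
  ]
}}

```text
time: 14.4
position: [500.3, 253.0, 105.7]
tool_rot: [180.0, 0.2, 3.9]
contact_force: [0.0, -0.1, -1.3]
grip_width: 39.8
```

```bash
python3 -c "
from h import *
look('patch_tin',107,'t3'); look('box',17); look('trough',17)
plan(500.5,253.5,38,3.8)
"
```

```text
patch_tin 0.92 [259. 240.  78. 127.] [500.2 264. ] [array([500.7, 257.4]), array([38.1, 69. ]), np.float64(3.7)]
tip 0.94 [504.9 219.    0. ]
box 0.63 [258. 179. 101.  89.] [499.4 282.6] [array([500.3, 269.8]), array([77.5, 70.2]), np.float64(3.5)]
trough 0.74 [388. 169. 121. 124.] [598.1 287.3] [array([598.3, 283. ]), array([86.7, 97.5]), np.float64(4.1)]
tip 0.92 [606.9 259.3   0. ]
t 14.85 pos [501.1 253.3 107.2] [180.   -0.    4.1] w 39.2 F [-0.2 -0.7 -1.1]
shift cm [-0.06 -0.03  6.92] n 2.0 turn [ 0.    -0.     0.004] n 1.0
```

Emit:
{"name": "carry_out", "arguments": {
  "rows": [
    {"dx": 0,"dy": 0,"dz": 2,"ax": 0,"ay": 0,"az": 0,"claw": -0.3},
    {"dx": 0,"dy": 0,"dz": 2,"ax": 0,"ay": 0,"az": 0,"claw": -0.3},
    {"dx": 0,"dy": 0,"dz": 1.6,"ax": 0,"ay": 0,"az": 0,"claw": -0.3},
    {"dx": 0,"dy": 0,"dz": 1.2,"ax": 0,"ay": 0,"az": 0,"claw": -0.3},
    {"dx": 0,"dy": 0,"dz": 0,"ax": 0,"ay": 0,"az": 0,"claw": -0.3}
  ]
}}

```text
time: 15.35
position: [500.2, 252.9, 37.7]
tool_rot: [179.9, 0.2, 4.0]
contact_force: [-0.0, 0.3, -0.3]
grip_width: 39.8
```

Emit:
{"name": "carry_out", "arguments": {
  "rows": [
    {"dx": 0,"dy": 0,"dz": 0.1,"ax": 0,"ay": 0,"az": 0,"claw": -0.3},
    {"dx": 0,"dy": 0,"dz": 0.1,"ax": 0,"ay": 0,"az": 0,"claw": -0.3},
    {"dx": 0,"dy": 0,"dz": 0,"ax": 0,"ay": 0,"az": 0,"claw": -0.3}
  ]
}}

```text
time: 15.65
position: [501.5, 253.4, 37.8]
tool_rot: [-180.0, -0.1, 4.0]
contact_force: [0.0, -0.6, -0.6]
grip_width: 39.9
```

Emit:
{"name": "carry_out", "arguments": {
  "rows": [
    {"dx": 0,"dy": 0,"dz": 0.1,"ax": 0,"ay": 0,"az": 0,"claw": -0.3},
    {"dx": 0,"dy": 0,"dz": 0,"ax": 0,"ay": 0,"az": 0,"claw": -0.3},
    {"dx": 0,"dy": 0,"dz": 0,"ax": 0,"ay": 0,"az": 0,"claw": -0.3}
  ]
}}

```text
time: 15.95
position: [501.2, 253.3, 36.3]
tool_rot: [180.0, -0.0, 4.0]
contact_force: [0.4, 0.0, -0.0]
grip_width: 39.6
```

Emit:
{"name": "carry_out", "arguments": {
  "rows": [
    {"dx": 0,"dy": 0,"dz": 0.1,"ax": 0,"ay": 0,"az": 0,"claw": -0.3},
    {"dx": 0,"dy": 0,"dz": 0,"ax": 0,"ay": 0,"az": 0,"claw": -0.3},
    {"dx": 0,"dy": 0,"dz": 0,"ax": 0,"ay": 0,"az": 0,"claw": -0.3}
  ]
}}

```text
time: 16.25
position: [501.3, 253.3, 35.4]
tool_rot: [-180.0, -0.0, 4.0]
contact_force: [-0.2, -0.9, 1.8]
grip_width: 39.8
```

Emit:
{"name": "carry_out", "arguments": {
  "rows": [
    {"dx": 0,"dy": 0,"dz": 0.1,"ax": 0,"ay": 0,"az": 0,"claw": -0.3},
    {"dx": 0,"dy": 0,"dz": 0,"ax": 0,"ay": 0,"az": 0,"claw": -0.3},
    {"dx": 0,"dy": 0,"dz": 0,"ax": 0,"ay": 0,"az": 0,"claw": -0.3}
  ]
}}

```text
time: 16.55
position: [501.3, 253.3, 35.3]
tool_rot: [-180.0, -0.0, 4.0]
contact_force: [-3.1, -1.7, 10.5]
grip_width: 39.6
```

Contact. I'll release and lift, then plan for the gauge.

Emit:
{"name": "carry_out", "arguments": {
  "rows": [
    {"dx": 0,"dy": 0,"dz": 0,"ax": 0,"ay": 0,"az": 0,"claw": 0.1},
    {"dx": 0,"dy": 0,"dz": 0,"ax": 0,"ay": 0,"az": 0,"claw": 0.1},
    {"dx": 0,"dy": 0,"dz": 0,"ax": 0,"ay": 0,"az": 0,"claw": 0.1},
    {"dx": 0,"dy": 0,"dz": -1,"ax": 0,"ay": 0,"az": 0,"claw": 0.1},
    {"dx": 0,"dy": 0,"dz": -2,"ax": 0,"ay": 0,"az": 0,"claw": 0.1}
  ]
}}

```text
time: 17.05
position: [500.2, 252.9, 63.5]
tool_rot: [179.9, 0.2, 4.0]
contact_force: [0.3, 0.4, 0.7]
grip_width: 50.6
```

Emit:
{"name": "carry_out", "arguments": {
  "rows": [
    {"dx": 0,"dy": 0,"dz": -4,"ax": 0,"ay": 0,"az": 0,"claw": 0.4},
    {"dx": 0,"dy": 0,"dz": -4,"ax": 0,"ay": 0,"az": 0,"claw": 0.4},
    {"dx": 0,"dy": 0,"dz": 0,"ax": 0,"ay": 0,"az": 0,"claw": 0.4},
    {"dx": 0,"dy": 0,"dz": 0,"ax": 0,"ay": 0,"az": 0,"claw": 0.4},
    {"dx": 0,"dy": 0,"dz": 0,"ax": 0,"ay": 0,"az": 0,"claw": 0.4}
  ]
}}

```text
time: 17.55
position: [500.5, 253.0, 143.5]
tool_rot: [180.0, 0.1, 4.0]
contact_force: [-0.0, -0.1, -0.1]
grip_width: 64.0
```

```bash
python3 -c "
from h import *
look('patch_tin',31,'t4'); look('box',17); look('dish',17)
plan(612,-190,137,-60)
"
```

```text
patch_tin 0.74 [262. 192.  44.  77.] [501.4 255.5] [array([501.6, 254.3]), array([39.4, 68.9]), np.float64(4.3)]
patch_tin 0.41 [151. 185. 113. 106.] [406.9 254.6] [array([406.4, 253.1]), array([97.4, 89.9]), np.float64(30.0)]
tip 0.64 [502.4 250.6   0. ]
box 0.74 [257. 187.  84. 107.] [500.1 259. ] [array([500.7, 253.6]), array([ 77.5, 101.3]), np.float64(4.0)]
dish 0.63 [151. 184. 112. 109.] [401.8 250.9] [array([400.9, 248.7]), array([103.3,  95.6]), np.float64(28.6)]
dish 0.42 [259. 188.  84. 107.] [500.6 259. ] [array([501.2, 253.7]), array([76.3, 99.6]), np.float64(4.0)]
tip 0.6 [400.6 247.2   0. ]
t 18.0 pos [501.1 253.2 143.9] [180.   0.   4.] w 64.0 F [-0.1 -0.1 -0.2]
shift cm [ 7.96 44.99  0.69] n 10.0 turn [0.    0.    1.117] n 8.0
```

View pics/t4.png

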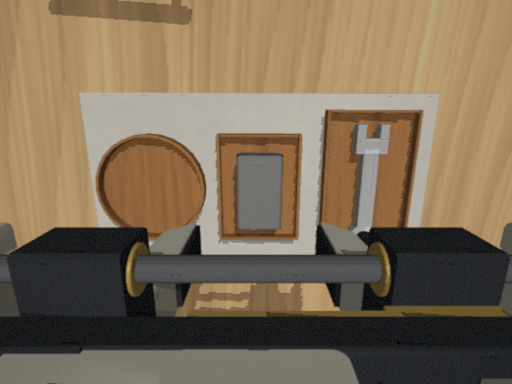

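The tin at (259,191) sits flat in the box, measured (501.6,254.3) against a box centre of (500.7,253.6). The wrench is still in place. Now the gauge.

Emit:
{"name": "carry_out", "arguments": {
  "rows": [
    {"dx": 0.8,"dy": 4.5,"dz": 0,"ax": 0,"ay": 0,"az": 0,"claw": 0.4},
    {"dx": 0.8,"dy": 4.5,"dz": 0,"ax": 0,"ay": 0,"az": 0,"claw": 0.4},
    {"dx": 0.8,"dy": 4.5,"dz": 0,"ax": 0,"ay": 0,"az": 0,"claw": 0.4},
    {"dx": 0.8,"dy": 4.5,"dz": 0,"ax": 0,"ay": 0,"az": 0,"claw": 0.4},
    {"dx": 0.8,"dy": 4.5,"dz": 0,"ax": 0,"ay": 0,"az": 0,"claw": 0.4}
  ]
}}

```text
time: 18.5
position: [557.1, 29.9, 144.3]
tool_rot: [180.0, -0.0, 4.0]
contact_force: [0.5, 0.3, 1.0]
grip_width: 64.0
```

Emit:
{"name": "carry_out", "arguments": {
  "rows": [
    {"dx": 0.8,"dy": 4.5,"dz": 0,"ax": 0,"ay": 0,"az": 0,"claw": 0.4},
    {"dx": 0.8,"dy": 4.5,"dz": 0,"ax": 0,"ay": 0,"az": 0,"claw": 0.4},
    {"dx": 0.8,"dy": 4.5,"dz": 0,"ax": 0,"ay": 0,"az": 0,"claw": 0.4},
    {"dx": 0.8,"dy": 4.5,"dz": 0,"ax": 0,"ay": 0,"az": 0,"claw": 0.4},
    {"dx": 0.8,"dy": 4.5,"dz": 0,"ax": 0,"ay": 0,"az": 0.14,"claw": 0.4}
  ]
}}

```text
time: 19.0
position: [612.6, -191.9, 144.2]
tool_rot: [180.0, -0.0, -4.1]
contact_force: [0.9, 0.9, -0.5]
grip_width: 64.5
```

Emit:
{"name": "carry_out", "arguments": {
  "rows": [
    {"dx": 0,"dy": 0,"dz": 0,"ax": 0,"ay": 0,"az": 0.14,"claw": 0.4},
    {"dx": 0,"dy": 0,"dz": 0,"ax": 0,"ay": 0,"az": 0.14,"claw": 0.4},
    {"dx": 0,"dy": 0,"dz": 0,"ax": 0,"ay": 0,"az": 0.14,"claw": 0.4},
    {"dx": 0,"dy": 0,"dz": 0,"ax": 0,"ay": 0,"az": 0.14,"claw": 0.4},
    {"dx": 0,"dy": 0,"dz": 0,"ax": 0,"ay": 0,"az": 0.14,"claw": 0.4}
  ]
}}

```text
time: 19.5
position: [612.4, -190.1, 144.0]
tool_rot: [180.0, 0.0, -44.4]
contact_force: [0.4, 0.4, 0.1]
grip_width: 64.3
```

Emit:
{"name": "carry_out", "arguments": {
  "rows": [
    {"dx": 0,"dy": 0,"dz": 0,"ax": 0,"ay": 0,"az": 0.14,"claw": 0.4},
    {"dx": 0,"dy": 0,"dz": 0,"ax": 0,"ay": 0,"az": 0.14,"claw": 0.4},
    {"dx": 0,"dy": 0,"dz": 0,"ax": 0,"ay": 0,"az": 0,"claw": 0.4},
    {"dx": 0,"dy": 0,"dz": 0,"ax": 0,"ay": 0,"az": 0,"claw": 0.4}
  ]
}}

```text
time: 19.9
position: [612.4, -190.0, 144.1]
tool_rot: [180.0, 0.0, -59.9]
contact_force: [0.7, 0.5, -0.6]
grip_width: 64.1
```

```bash
python3 -c "
from h import *
st,im,r=look('gauge',26,'g1')
m=r[0]['pixels'].astype(np.uint8)
# drum: largest inscribed disc; stem: rest
d=cv2.distanceTransform(m,cv2.DIST_L2,5); _,rad,_,c=cv2.minMaxLoc(d)
print('disc',c,rad,'centre@26',ray('wrist',c,26,st)[0],'@13',ray('wrist',c,13,st)[0])
p=manip.tip_of('gauge','wrist')[0]; print(p)
plan(612,-190,27,-60)
"
```

```text
gauge 0.93 [263. 176.  51.  79.] [ 622.9 -185.9] [array([ 628.1, -186.7]), array([68.5, 42.7]), np.float64(14.4)]
tip 0.93 [ 616.4 -193.9    0. ]
disc (260, 187) 23.968996047973633 centre@26 [ 618.0958318  -189.30967434   26.        ] @13 [ 615.32361159 -191.0058211    13.        ]
{'point': [263.0, 184.3], 'p': 0.93}
t 20.1 pos [ 612.4 -190.   144.2] [180.   -0.  -60.1] w 63.9 F [-0.7  0.5  0.9]
shift cm [-0.02  0.03 11.72] n 3.0 turn [ 0.    -0.    -0.001] n 1.0
```

View pics/g1.png

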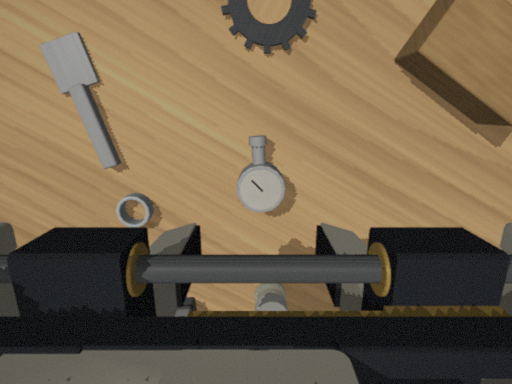

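The gauge dial is at (261,188) with the stem straight up at (258,140); the spacer ring at (135,210) and the jar are clear. Dial centre is about (617.5,-190).

```bash
python3 -c "
from h import *
print(ray('wrist',[[261,188]],26)); plan(617.3,-190.3,26.5,-60)"
```

```text
[[ 617.74539895 -190.57367757   26.        ]]
t 20.1 pos [ 612.4 -190.   144.2] [180.   -0.  -60.1] w 63.9 F [-0.7  0.5  0.9]
shift cm [ 0.27 -0.41 11.77] n 3.0 turn [ 0.    -0.    -0.001] n 1.0
```

Emit:
{"name": "carry_out", "arguments": {
  "rows": [
    {"dx": 0.27,"dy": -0.42,"dz": 3,"ax": 0,"ay": 0,"az": 0,"claw": 0.4},
    {"dx": 0,"dy": 0,"dz": 3,"ax": 0,"ay": 0,"az": 0,"claw": 0.4},
    {"dx": 0,"dy": 0,"dz": 3,"ax": 0,"ay": 0,"az": 0,"claw": 0.4},
    {"dx": 0,"dy": 0,"dz": 1.8,"ax": 0,"ay": 0,"az": 0,"claw": 0.4},
    {"dx": 0,"dy": 0,"dz": 0.9,"ax": 0,"ay": 0,"az": 0,"claw": 0.4}
  ]
}}

```text
time: 20.6
position: [616.4, -189.8, 25.1]
tool_rot: [179.9, 0.1, -60.1]
contact_force: [-0.8, 0.7, 0.1]
grip_width: 64.4
```

Emit:
{"name": "carry_out", "arguments": {
  "rows": [
    {"dx": 0,"dy": 0,"dz": 0,"ax": 0,"ay": 0,"az": 0,"claw": -0.2},
    {"dx": 0,"dy": 0,"dz": 0,"ax": 0,"ay": 0,"az": 0,"claw": -0.2},
    {"dx": 0,"dy": 0,"dz": 0,"ax": 0,"ay": 0,"az": 0,"claw": -0.2},
    {"dx": 0,"dy": 0,"dz": 0,"ax": 0,"ay": 0,"az": 0,"claw": -0.2},
    {"dx": 0,"dy": 0,"dz": 0,"ax": 0,"ay": 0,"az": 0,"claw": -0.2}
  ],
  "grip_force": 25
}}

```text
time: 21.1
position: [618.3, -190.6, 28.6]
tool_rot: [-179.9, -0.1, -60.1]
contact_force: [-0.8, -0.4, 5.3]
grip_width: 43.0
```

Emit:
{"name": "carry_out", "arguments": {
  "rows": [
    {"dx": 0,"dy": 0,"dz": -1,"ax": 0,"ay": 0,"az": 0,"claw": -0.2},
    {"dx": 0,"dy": 0,"dz": -2,"ax": 0,"ay": 0,"az": 0,"claw": -0.2},
    {"dx": 0,"dy": 0,"dz": -3,"ax": 0,"ay": 0,"az": 0,"claw": -0.2},
    {"dx": 0,"dy": 0,"dz": -2,"ax": 0,"ay": 0,"az": 0,"claw": -0.2},
    {"dx": 0,"dy": 0,"dz": 0,"ax": 0,"ay": 0,"az": 0,"claw": -0.2}
  ]
}}

```text
time: 21.6
position: [619.1, -191.0, 111.1]
tool_rot: [-179.8, -0.3, -60.2]
contact_force: [0.3, -0.5, -0.3]
grip_width: 43.1
```

```bash
python3 -c "
from h import *
st,im,r=look('gauge',106,'g2')
plan(401,235,106,4)
"
```

```text
gauge 0.91 [261. 229.  87. 131.] [ 631.6 -183.4] [array([ 625.9, -182.9]), array([70.6, 43.3]), np.float64(53.0)]
tip 0.66 [ 588.9 -211.9    0. ]
t 21.75 pos [ 616.7 -190.   106.2] [ 1.799e+02  1.000e-01 -6.020e+01] w 42.9 F [-0.6 -0.4 -0. ]
shift cm [-47.59  -2.44   0.09] n 10.0 turn [ 0.     0.002 -1.12 ] n 8.0
```

View pics/g2.png

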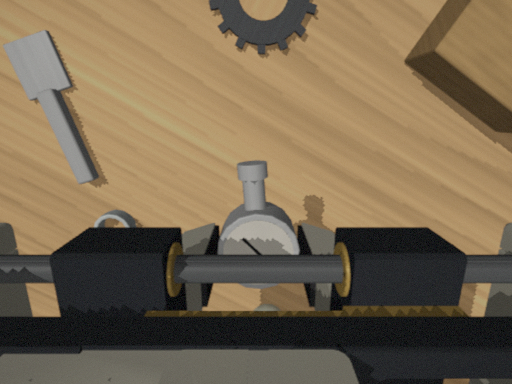

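The gauge is held with its stem at (252,170). I'll carry it to the dish, putting the drum 12 mm short so the stem has room.

Emit:
{"name": "carry_out", "arguments": {
  "rows": [
    {"dx": -4.33,"dy": -0.22,"dz": 0,"ax": 0,"ay": 0,"az": 0,"claw": -0.2},
    {"dx": -4.33,"dy": -0.22,"dz": 0,"ax": 0,"ay": 0,"az": 0,"claw": -0.2},
    {"dx": -4.33,"dy": -0.22,"dz": 0,"ax": 0,"ay": 0,"az": 0,"claw": -0.2},
    {"dx": -4.33,"dy": -0.22,"dz": 0,"ax": 0,"ay": 0,"az": 0,"claw": -0.2},
    {"dx": -4.33,"dy": -0.22,"dz": 0,"ax": 0,"ay": 0,"az": 0,"claw": -0.2}
  ]
}}

```text
time: 22.25
position: [517.2, 4.4, 105.7]
tool_rot: [179.9, 0.1, -60.2]
contact_force: [0.5, 0.3, -0.6]
grip_width: 43.3
```

Emit:
{"name": "carry_out", "arguments": {
  "rows": [
    {"dx": -4.33,"dy": -0.22,"dz": 0,"ax": 0,"ay": 0,"az": 0,"claw": -0.2},
    {"dx": -4.33,"dy": -0.22,"dz": 0,"ax": 0,"ay": 0,"az": 0,"claw": -0.2},
    {"dx": -4.33,"dy": -0.22,"dz": 0,"ax": 0,"ay": 0,"az": 0,"claw": -0.2},
    {"dx": -4.33,"dy": -0.22,"dz": 0,"ax": 0,"ay": 0,"az": 0,"claw": -0.2},
    {"dx": -4.33,"dy": -0.22,"dz": 0,"ax": 0,"ay": 0,"az": 0,"claw": -0.2}
  ]
}}

```text
time: 22.75
position: [419.1, 197.3, 105.9]
tool_rot: [179.8, 0.0, -60.2]
contact_force: [0.4, 0.2, -0.2]
grip_width: 43.0
```

Emit:
{"name": "carry_out", "arguments": {
  "rows": [
    {"dx": -4.33,"dy": -0.22,"dz": 0,"ax": 0,"ay": 0,"az": -0.14,"claw": -0.2},
    {"dx": 0,"dy": 0,"dz": 0,"ax": 0,"ay": 0,"az": -0.14,"claw": -0.2},
    {"dx": 0,"dy": 0,"dz": 0,"ax": 0,"ay": 0,"az": -0.14,"claw": -0.2},
    {"dx": 0,"dy": 0,"dz": 0,"ax": 0,"ay": 0,"az": -0.14,"claw": -0.2},
    {"dx": 0,"dy": 0,"dz": 0,"ax": 0,"ay": 0,"az": -0.14,"claw": -0.2}
  ]
}}

```text
time: 23.25
position: [400.3, 234.7, 105.8]
tool_rot: [179.9, 0.1, -19.7]
contact_force: [0.0, -0.1, -1.4]
grip_width: 43.3
```

Emit:
{"name": "carry_out", "arguments": {
  "rows": [
    {"dx": 0,"dy": 0,"dz": 0,"ax": 0,"ay": 0,"az": -0.14,"claw": -0.2},
    {"dx": 0,"dy": 0,"dz": 0,"ax": 0,"ay": 0,"az": -0.14,"claw": -0.2},
    {"dx": 0,"dy": 0,"dz": 0,"ax": 0,"ay": 0,"az": -0.14,"claw": -0.2},
    {"dx": 0,"dy": 0,"dz": 0,"ax": 0,"ay": 0,"az": 0,"claw": -0.2},
    {"dx": 0,"dy": 0,"dz": 0,"ax": 0,"ay": 0,"az": 0,"claw": -0.2}
  ]
}}

```text
time: 23.75
position: [400.8, 234.7, 106.3]
tool_rot: [180.0, 0.1, 3.8]
contact_force: [0.1, -0.0, -0.5]
grip_width: 43.2
```

```bash
python3 -c "
from h import *
st,im,r=look('gauge',106,'g3'); look('dish',17); look('box',17)
plan(401,235,38,4)
"
```

```text
gauge 0.81 [260. 227.  82. 128.] [399.8 250.1] [array([403.4, 246.2]), array([69.3, 42.1]), np.float64(79.8)]
tip 0.8 [405.  197.2  -0. ]
dish 0.94 [257. 176. 128. 110.] [401.4 258.1] [array([401.4, 252.8]), array([99.7, 87.9]), np.float64(2.3)]
box 0.85 [387. 177. 111. 111.] [495.3 271.7] [array([499.9, 259.6]), array([79.9, 89.7]), np.float64(3.9)]
t 24.2 pos [401.4 234.9 107.2] [180.  -0.   4.] w 43.5 F [ 0.4 -0.  -0.7]
shift cm [-0.04 -0.01  6.92] n 2.0 turn [ 0. -0. -0.] n 1.0
```

View pics/g3.png

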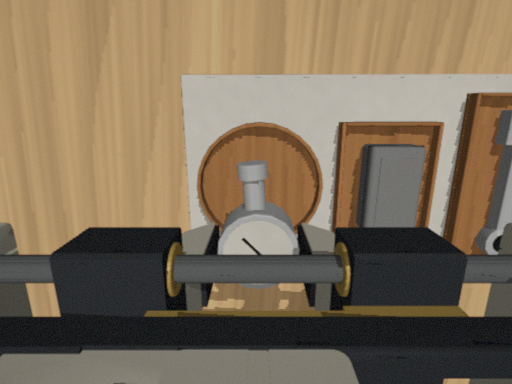

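The gauge hangs at (258,240) over the dish at (260,180), aligned. I'll lower it.

Emit:
{"name": "carry_out", "arguments": {
  "rows": [
    {"dx": 0,"dy": 0,"dz": 2,"ax": 0,"ay": 0,"az": 0,"claw": -0.2},
    {"dx": 0,"dy": 0,"dz": 2,"ax": 0,"ay": 0,"az": 0,"claw": -0.2},
    {"dx": 0,"dy": 0,"dz": 1.6,"ax": 0,"ay": 0,"az": 0,"claw": -0.2},
    {"dx": 0,"dy": 0,"dz": 1.2,"ax": 0,"ay": 0,"az": 0,"claw": -0.2},
    {"dx": 0,"dy": 0,"dz": 0,"ax": 0,"ay": 0,"az": 0,"claw": -0.2}
  ]
}}

```text
time: 24.7
position: [400.5, 234.5, 37.9]
tool_rot: [179.9, 0.2, 4.0]
contact_force: [0.3, 0.9, 0.0]
grip_width: 43.1
```

Emit:
{"name": "carry_out", "arguments": {
  "rows": [
    {"dx": 0,"dy": 0,"dz": 0.1,"ax": 0,"ay": 0,"az": 0,"claw": -0.2},
    {"dx": 0,"dy": 0,"dz": 0.1,"ax": 0,"ay": 0,"az": 0,"claw": -0.2},
    {"dx": 0,"dy": 0,"dz": 0,"ax": 0,"ay": 0,"az": 0,"claw": -0.2},
    {"dx": 0,"dy": 0,"dz": 0,"ax": 0,"ay": 0,"az": 0,"claw": -0.2}
  ]
}}

```text
time: 25.1
position: [401.7, 235.0, 37.7]
tool_rot: [-180.0, -0.1, 4.0]
contact_force: [-1.0, -0.2, -0.8]
grip_width: 42.9
```

Emit:
{"name": "carry_out", "arguments": {
  "rows": [
    {"dx": 0,"dy": 0,"dz": 0.1,"ax": 0,"ay": 0,"az": 0,"claw": -0.2},
    {"dx": 0,"dy": 0,"dz": 0,"ax": 0,"ay": 0,"az": 0,"claw": -0.2},
    {"dx": 0,"dy": 0,"dz": 0,"ax": 0,"ay": 0,"az": 0,"claw": -0.2}
  ]
}}

```text
time: 25.4
position: [401.4, 234.9, 36.2]
tool_rot: [180.0, -0.0, 4.0]
contact_force: [-0.1, 0.1, -0.9]
grip_width: 43.3
```

Emit:
{"name": "carry_out", "arguments": {
  "rows": [
    {"dx": 0,"dy": 0,"dz": 0.1,"ax": 0,"ay": 0,"az": 0,"claw": -0.2},
    {"dx": 0,"dy": 0,"dz": 0,"ax": 0,"ay": 0,"az": 0,"claw": -0.2},
    {"dx": 0,"dy": 0,"dz": 0,"ax": 0,"ay": 0,"az": 0,"claw": -0.2}
  ]
}}

```text
time: 25.7
position: [401.5, 234.9, 35.6]
tool_rot: [180.0, -0.0, 4.0]
contact_force: [-1.5, -1.6, 4.6]
grip_width: 42.9
```

Emit:
{"name": "carry_out", "arguments": {
  "rows": [
    {"dx": 0,"dy": 0,"dz": 0.1,"ax": 0,"ay": 0,"az": 0,"claw": -0.2},
    {"dx": 0,"dy": 0,"dz": 0,"ax": 0,"ay": 0,"az": 0,"claw": -0.2},
    {"dx": 0,"dy": 0,"dz": 0,"ax": 0,"ay": 0,"az": 0,"claw": -0.2}
  ]
}}

```text
time: 26.0
position: [401.5, 234.9, 35.5]
tool_rot: [-180.0, -0.1, 4.0]
contact_force: [-4.0, -2.4, 17.0]
grip_width: 43.1
```

Contact felt at z = 35.5. I'll release and lift.

Emit:
{"name": "carry_out", "arguments": {
  "rows": [
    {"dx": 0,"dy": 0,"dz": -0.1,"ax": 0,"ay": 0,"az": 0,"claw": 0.2},
    {"dx": 0,"dy": 0,"dz": 0,"ax": 0,"ay": 0,"az": 0,"claw": 0.2},
    {"dx": 0,"dy": 0,"dz": 0,"ax": 0,"ay": 0,"az": 0,"claw": 0.2},
    {"dx": 0,"dy": 0,"dz": -1,"ax": 0,"ay": 0,"az": 0,"claw": 0.2},
    {"dx": 0,"dy": 0,"dz": -2,"ax": 0,"ay": 0,"az": 0,"claw": 0.2}
  ]
}}

```text
time: 26.5
position: [400.5, 234.5, 64.8]
tool_rot: [179.9, 0.2, 4.0]
contact_force: [0.6, -0.1, -0.3]
grip_width: 54.8
```

Emit:
{"name": "carry_out", "arguments": {
  "rows": [
    {"dx": 0,"dy": 0,"dz": -4,"ax": 0,"ay": 0,"az": 0,"claw": 0.4},
    {"dx": 0,"dy": 0,"dz": -4,"ax": 0,"ay": 0,"az": 0,"claw": 0.4},
    {"dx": 0,"dy": 4,"dz": -2,"ax": 0,"ay": 0,"az": 0,"claw": 0.4},
    {"dx": 0,"dy": 0,"dz": 0,"ax": 0,"ay": 0,"az": 0,"claw": 0.4},
    {"dx": 0,"dy": 0,"dz": 0,"ax": 0,"ay": 0,"az": 0,"claw": 0.4}
  ]
}}

```text
time: 27.0
position: [404.4, 194.7, 165.8]
tool_rot: [-180.0, -0.1, 3.9]
contact_force: [-0.0, -0.6, -0.8]
grip_width: 64.5
```

```bash
python3 -c "
from h import *
st,im,r=look('gauge',33,'end'); look('dish',17);look('patch_tin',31); look('box',17); look('wrench',19); look('trough',17)
for n in ['scene','top']:
  cv2.imwrite(f'pics/{n}9.png',manip.snapshot(n)[:,:,::-1])
for q,h in dict(scraper=10,bell=20,valve_box=24,grease_jar=40).items():
  d=manip.regions_of(q,'top')[:1]
  print(q,[(x['p'],mask_pose('top',x['pixels'],h)[1]) for x in d])
"
```

```text
gauge 0.94 [260. 134.  49.  79.] [401.1 239.6] [array([396.5, 243.4]), array([43.1, 66.3]), np.float64(26.6)]
tip 0.66 [405.8 232.5   0. ]
dish 0.55 [257. 129. 104. 108.] [401.3 251.9] [array([401.3, 247. ]), array([97.8, 99. ]), np.float64(75.4)]
tip 0.91 [399.2 246.8   0. ]
patch_tin 0.73 [370. 133.  51.  77.] [498.8 254. ] [array([499. , 252.9]), array([46. , 67.2]), np.float64(4.1)]
box 0.92 [366. 130.  95. 113.] [497.3 258. ] [array([500. , 253.8]), array([ 79.3, 100.8]), np.float64(4.1)]
wrench 0.84 [470. 130.  55. 131.] [597.4 263.7] [array([597.8, 258.8]), array([ 34.4, 119. ]), np.float64(3.9)]
tip 0.97 [605.3 259.4   0. ]
trough 0.96 [462. 127. 100. 152.] [594.9 260.9] [array([598.6, 260. ]), array([ 89.6, 142. ]), np.float64(4.3)]
tip 0.77 [607.9 259.    0. ]
scraper [(0.77, ((597.900146484375, -20.757614135742188), (114.02813720703125, 33.14997482299805), 46.36056137084961))]
bell [(0.69, ((418.86883544921875, -348.7001953125), (45.47933578491211, 43.12477493286133), 0.24725042283535004))]
valve_box [(0.89, ((440.92572021484375, -186.53372192382812), (45.212188720703125, 45.72971725463867), 34.91184997558594))]
grease_jar [(0.67, ((514.2041015625, -254.64566040039062), (30.170310974121094, 32.561309814453125), 0.6030973196029663))]
```

View pics/end.png

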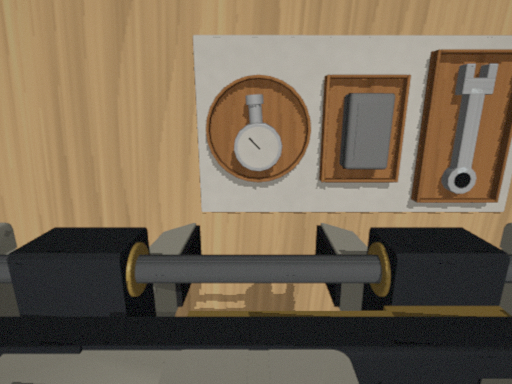

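View pics/scene9.png

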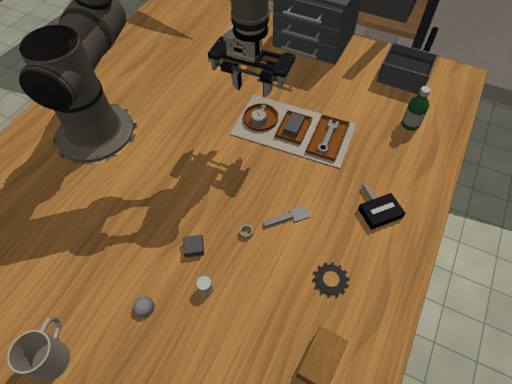

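The wrist view shows gauge (257,140), tin (368,131) and wrench (470,128) lying flat in their holders, and the scene view shows the look-alikes and jar in place. I'll hand in.

```bash
python3 -c "
from cell import manip
print(manip.job_done())"
```

```text
the job is handed in; nothing more can be done
None
```

The wrench, patch tin and gauge are packed in the trough, box and dish. Each was lowered until I felt contact, then released. I handed the job in at about 29 s; it reports no verdict.

**Positions:** in the last wrist picture, measured against the holder centres:

| Piece | Offset from holder centre | Limit (x, y) |
|---|---|---|
| Wrench | about 1 mm in x and y | 26, 12 mm |
| Patch tin | about 1 mm in x and y | 20, 28 mm |
| Gauge drum | about 12–14 mm in y, left on purpose so the stem has room | 27, 27 mm |

**Flat and undisturbed:** all three look flat and upright; I judged that from the pictures, not by measuring tilt or height. The scraper, bell, square box and jar measure within about 2 mm of where they started.

**Refused or disagreed:**
- My first three move calls were refused because each row needs every key; nothing moved.
- The network's origin points scattered by 5–8 mm: about 7 mm for the wrench and 8 mm for the trough. I went by the mask outlines and my own reading of the pictures.
- Two early top-camera readings, of the trough and the box, came out small and off-centre, so I ignored them.

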